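# Release the solvent key that was left on

## Task

One of the four push-on, push-off solvent keys on the valve unit was left latched down. With the fingertips tap the keys lightly one after another, starting at the end of the row beside the round knob, and check all four this way before you change anything; then press the one that is already down to release it, so that all four stand up. Never push a raised key in far enough to latch, and leave everything else on the bench where it is.

Things in the scene. Friction and masses are not known exactly. Their poses are not given: they have to be found in the camera images.
- valve_box: solvent valve unit: cream case fixed to the bench, 170 (x) x 270 (y) mm. Origin: centre of its underside, on the bench; x points from the key side to the display housing, y along the key row towards the knob, z up. Key deck 45 mm high; display housing (x > 25 mm) 78 mm high. Keys at x -30, y +60, +20, -20, -60 mm. Black knob, 28 mm across, 16 mm high, not used, on the deck at x -30, y +112 mm
- key1: first push-on, push-off key from the knob end (y +60 on the unit). All four are alike: light grey cap in a dark bezel, 30 mm (unit's x) by 24 mm (y), pressed straight down. Origin: centre of the cap's top face, moving with it. Top above the bench: 56 mm raised, about 51.5 mm latched, 48 mm at the bottom of its 8 mm stroke
- key2: second key from the knob end (y +20 on the unit), like key1. How a raised key acts: it gives way softly (1.6 N at the top, rising to 4.4 N at the bottom) and comes back up if let go within 6 mm; pushed to the bottom it latches down
- key3: third key from the knob end (y -20 on the unit), like key1. How the latched key acts: it is hard under a light tap (about 3 N before it moves) and stays latched if pushed no more than 1 mm; pushed the last 3.5 mm right to the bottom stop (5 to 8 N) and let go, it springs up to the raised height
- key4: fourth key from the knob end (y -60 on the unit), like key1
- vial: a 12 mm amber vial with a blue cap, 32 mm tall, standing on the key deck near the end away from the knob; origin at the centre of its underside; leave alone
- screw_cap: a loose blue screw cap, 32 mm across and 14 mm high, lying on top of the display housing; origin at the centre of its underside; leave alone
- amber_bottle: amber bottle with a blue cap, 54 mm across, 100 mm tall, standing on the bench beside the unit; origin at the centre of its underside; leave alone
- clear_bottle: clear bottle with a blue cap, 54 mm across, 100 mm tall, standing on the bench beside the unit; origin at the centre of its underside; leave alone
- wrench: steel double open-ended wrench, 130 mm long, 6 mm thick, lying in front of the unit; origin at the middle of its underside; leave alone
- beaker: small glass beaker, 48 mm across, 55 mm tall, standing on the bench beside the unit; origin at the centre of its underside; leave alone
- vial_rack: blue vial rack with seven capped vials in it, 60 x 100 mm, 44 mm tall over the vials, standing on the bench beside the unit; origin at the centre of its underside; leave alone

How it is judged:
On the way, in this order (a step that is already met when the one before it is completed fails the run):
1. the first key from the knob end is tapped with the fingers (contact force between the fingers and key1 above 0.3 N), for 0.02 s.
2. the second key from the knob end is tapped with the fingers (contact force between the fingers and key2 above 0.3 N), for 0.02 s.
3. the third key from the knob end is tapped with the fingers (contact force between the fingers and key3 above 0.3 N), for 0.02 s.
4. the fourth key from the knob end is tapped with the fingers (contact force between the fingers and key4 above 0.3 N), for 0.02 s.
5. the latched key is released: all four keys stand up (z of each of key1, key2, key3, key4 in the frame of valve_box above 0.0545 m), for 0.1 s.
At the end, for the whole second after the job is handed in: All four keys stand up: every key's top at least 54.5 mm above the unit's underside (raised is 56 mm, latched about 51.5 mm), and the loose things are at rest (all of step 5 and linear speed of each of vial, screw_cap, amber_bottle, clear_bottle, wrench, beaker, vial_rack below 0.02 m/s); the robot touches nothing.
It fails at once if a raised key is pushed in more than 6 mm (to the point where it latches) (distance of any of key1, key2, key3, key4 from where it was at the start of the episode above 0.006 m).
It fails at once if a loose thing is moved more than 20 mm, lifted or carried (distance of any of vial, screw_cap, amber_bottle, clear_bottle, wrench, beaker, vial_rack from where it was at the start of the episode above 0.02 m).
It fails at once if a standing bottle, the vial or the beaker is tipped over (angle between any of vial, amber_bottle, clear_bottle, beaker's own z axis and vertical above 0.5 rad).
It also fails if it takes over 43 s, if anything falls off the work surface, if the arm or the gripper's body presses on something with over 40 N, if the wrist force passes 120 N, or if a joint passes its speed limit or range.

## Robot

A 7-joint arm with a two-finger parallel gripper is mounted at the origin on the work surface. World frame = base frame: x ahead of the robot, y to its left, z up, the work surface at z = 0. Lengths are in m, angles in rad, forces in N, time in s.
With the tool pointing down it reaches from about 0.4 to 0.875 m from the base axis. Payload 19.3 kg.
Tool frame: the origin (TCP) lies at the very end of the fingers, on their centre line; the grasp point (between the pads) lies 19 mm behind it; z points along the fingers, y is the line along which they close (so a half turn about z gives the same grasp; the last joint's range is limited). The gripper opens to 85 mm and grips with 20 to 120 N. Pads are 22 mm wide; open, the fingers measure 114 mm over their backs; the gripper's body (76 mm by 85 mm) begins 54 mm behind the grasp point. The pads swing forward as they close: fully open they stand 13 mm farther back than shut.
Start: joints at [-1.183, 0.521, -0.036, 1.599, 0.021, 1.021, -0.113], TCP at [0.276, 0.561, 0.231] pointing down, gripper open.
Joint ranges: [-2.91, 2.91], [-0.3, 2.13], [-1.5, 1.42], [0.17, 2.43], [-1.26, 4.41], [0.16, 1.93], [-2.52, 2.52]. Speed limits (rad/s): [1.89, 1.89, 2.39, 2.39, 3.01, 3.01, 3.01].

## Interface

Orientations are given as [roll, pitch, yaw] about the fixed x, y, z axes, in that order (R = Rz(yaw) Ry(pitch) Rx(roll)).
In Python, from workcell import bot gives the robot as it stands.
- The arm moves only by the tool jog_arm, never from a script. Its argument "motion" is a list of rows, each a list of 5 numbers: the shift along the tool's x, y, z scaled (see below), then the turn about the tool's z scaled (see below), then the opening, from 0 (shut) to 1 (fully open). A call has 1 to 12 rows; each row shifts and turns the commanded pose from where the row before left it, along the tool's axes as they then stand; what a row does not reach is not made up. The controller multiplies each number of a shift by 30 mm and each number of a turn by 0.08 rad. A row lasts 1/10 s, in which the tool goes at most 50 mm and 8.59 degrees, less where a joint would pass 70% of its speed; a pose out of reach is approached as far as the arm can. A call with a number of a shift or a turn outside -1 to 1 is refused whole. A call with a gripper value outside its range is refused whole. The fingers move at their own pace and stop on an object; "newtons" is the grip in N (left out, the last holds). Time passes only in rows, so rows that do not move let the fingers close. It gives the time, the measured TCP pose, the force, the opening and the grip force at its end, in the units of the state.
- bot.observe(): the state, without advancing time (a new reading comes with each control period).
- bot.grab_frame(name): name is "scene" or "top"; returns a dict with "pixels" (400x640x3 uint8, red, green, blue), "fovy" (degrees; the focal length in pixels is half the picture's height over the tangent of half this angle, whatever the lens; pixels are square), "cx", "cy" (the principal point, pixels), "rvec" (rotation vector, rad) and "tvec" (3), from world to camera coordinates, as OpenCV has them. Camera axes: x right, y down, z forward; pixel columns grow to the right and rows downward; lengths in m; the calibration is good to about 2 mm. A picture is of the moment at which its call begins. There is no depth.
- bot.job_done(): hands the job in; it is judged then, once.
The state is a dict: "clock": time; "qpos": joint angles; "qd": joint speeds; "joint_efforts": joint torques, N m; "position": TCP position; "tool_rot": TCP orientation; "force": force on the tool from outside, world axes, zero at the start; "moment": the same for the moment, N m; "grip_width": finger opening in m; "finger_force": force on a finger pad.
Only numpy, scipy, OpenCV 4.12 (cv2) and the standard library are available. Lean on these libraries where they do the work, as an engineer would, in place of code of your own. Each camera call takes 0.05 s, during which the arm holds its last target. There are 200 camera calls.

## Working session

There is one attempt and no reset: what is moved stays moved. The work goes in short steps, Python scripts to look and compute and a tool call to move; the robot and the scene stay as the last step left them, time stands still between calls to the robot, and variables do not carry over. Pictures are saved under pics/ and viewed, at most 10 in all, crops included, and the job is handed in when it is done.

Besides the shell and the picture viewer there is one more tool, called after "Request:" by a JSON object that holds its "method" and its "body", one argument or row to a line. jog_arm: Moves the arm, as the interface text tells. Shifts and turns lie within -1 to 1; 1 stands for 30 mm of shift or 0.08 rad of turn. Its arguments: {"type":"object","properties":{"motion":{"type":"array","items":{"type":"array","items":{"type":"number"}}},"newtons":{"type":"number"}},"required":["motion"]}

```bash
mkdir -p pics; cat > h.py <<'E'
import numpy as np, cv2
from workcell import bot
def grab(n,save=None):
    f=bot.grab_frame(n)
    if save: cv2.imwrite('pics/'+save,cv2.cvtColor(f['pixels'],cv2.COLOR_RGB2BGR))
    return f
def K(f):
    h=f['pixels'].shape[0]; F=h/2/np.tan(np.radians(f['fovy'])/2)
    return np.array([[F,0,f['cx']],[0,F,f['cy']],[0,0,1.]])
def ray(f,uv,z):
    R=cv2.Rodrigues(np.array(f['rvec'],float))[0]; t=np.array(f['tvec'],float).ravel()
    d=R.T@np.linalg.inv(K(f))@np.array([uv[0],uv[1],1.]); c=-R.T@t
    return c+d*(z-c[2])/d[2]
def proj(f,p):
    return cv2.projectPoints(np.array(p,float).reshape(-1,3),np.array(f['rvec'],float),np.array(f['tvec'],float),K(f),None)[0][:,0]
E
python3 - <<'E'
from h import *
for n in('top','scene'):
    f=grab(n,n+'0.png'); R=cv2.Rodrigues(np.array(f['rvec'],float))[0]; print(n,f['fovy'],-R.T@np.array(f['tvec']).ravel())
s=bot.observe(); print(s['clock'],s['position'],s['tool_rot'],s['force'],s['grip_width'])
E
```

```text
top 55.40197419165595 [0.39983268 0.03026212 0.73906274]
scene 43.421578282005164 [ 1.11632161 -0.59873388  0.6698626 ]
0.1 [0.2761442  0.56038652 0.23080143] [-3.14064708e+00  8.43311831e-05  2.68378312e+00] [ 0.34759328  0.11640786 -0.10707943] 0.08543954121362994
```

View pics/top0.png

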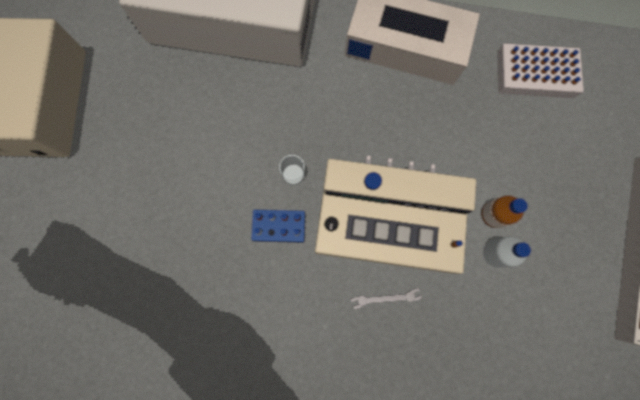

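View pics/scene0.png

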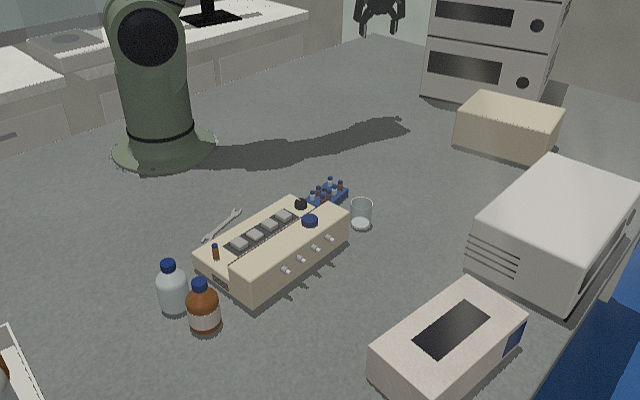

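```bash
python3 - <<'E'
from h import *
f=grab('top'); print([k for k in f])
im=f['pixels']; g=cv2.cvtColor(im,cv2.COLOR_RGB2GRAY)
# bezel region: dark, then bright blobs inside
hsv=cv2.cvtColor(im,cv2.COLOR_RGB2HSV)
bz=np.zeros_like(g); bz[212:252,343:442]=1
m=((hsv[...,1]<45)&(g>120)&(bz>0)).astype(np.uint8)
n,l,st,c=cv2.connectedComponentsWithStats(m)
for i in range(1,n):
    if st[i,4]>40: print('key',c[i].round(1),st[i],ray(f,c[i],.056).round(4))
m=((g<60)&(np.indices(g.shape)[1]>318)&(np.indices(g.shape)[1]<345)&(np.indices(g.shape)[0]>212)&(np.indices(g.shape)[0]<236)).astype(np.uint8)
n,l,st,c=cv2.connectedComponentsWithStats(m)
for i in range(1,n): print('knob',c[i].round(1),st[i],ray(f,c[i],.056).round(4))
cv2.imwrite('pics/crop.png',cv2.resize(cv2.cvtColor(im[150:290,300:480],cv2.COLOR_RGB2BGR),None,fx=4,fy=4,interpolation=cv2.INTER_CUBIC))
E
```

```text
['pixels', 'fovy', 'cx', 'cy', 'rvec', 'tvec']
key [359.6 227.4] [353 220  14  16 186] [ 0.5055 -0.0355  0.056 ]
key [381.5 230.5] [375 223  14  16 183] [ 0.5066 -0.0752  0.056 ]
key [403.1 233.9] [397 226  13  17 181] [ 0.507  -0.1144  0.056 ]
key [425.8 236.7] [420 229  13  16 186] [ 0.5089 -0.1552  0.056 ]
knob [331.2 222.6] [326 218  11  12  81] [0.5056 0.0164 0.056 ]
```

View pics/crop.png

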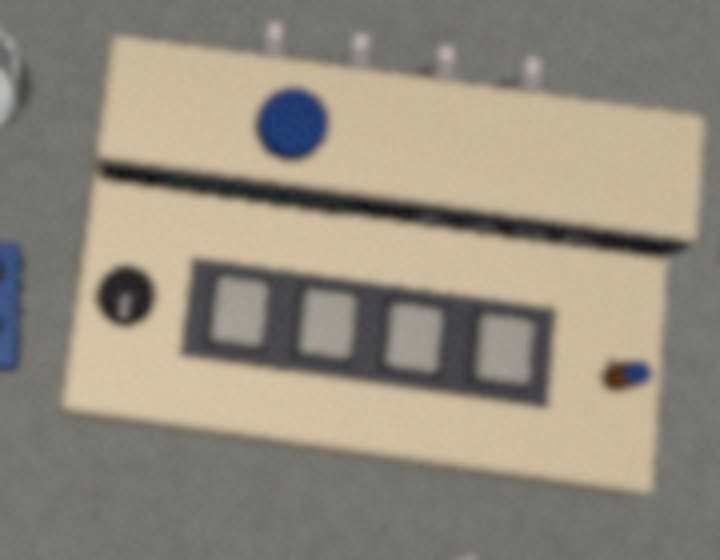

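Request:
{"method": "jog_arm", "body": {
  "motion": [
    [0, 0, 0, 1, 0],
    [0, 0, 0, 1, 0],
    [0, 0, 0, 1, 0],
    [0, 0, 0, 1, 0],
    [0, 0, 0, 1, 0],
    [0, 0, 0, 1, 0],
    [0, 0, 0, 1, 0],
    [0, 0, 0, 1, 0],
    [0, 0, 0, 1, 0],
    [0, 0, 0, 1, 0],
    [0, 0, 0, 1, 0],
    [0, 0, 0, 1, 0]
  ],
  "newtons": 20
}}

```text
clock: 1.35
position: [0.2762, 0.5605, 0.2311]
tool_rot: [-3.141, 0.0, 1.721]
force: [0.0, -0.3, -0.6]
grip_width: -0.0001
finger_force: 0.0
```

Request:
{"method": "jog_arm", "body": {
  "motion": [
    [0, 0, 0, 1, 0],
    [0, 0, 0, 0.56, 0],
    [-1, 0.38, 0, 0, 0],
    [-1, 0.38, 0, 0, 0],
    [-1, 0.38, 0, 0, 0],
    [-1, 0.38, 0, 0, 0],
    [-1, 0.38, 0, 0, 0],
    [-1, 0.38, 0, 0, 0],
    [-1, 0.38, 0, 0, 0],
    [-1, 0.38, 0, 0, 0],
    [-1, 0.38, 0, 0, 0],
    [-1, 0.38, 0, 0, 0]
  ]
}}

```text
clock: 2.55
position: [0.3989, 0.2627, 0.2313]
tool_rot: [-3.141, -0.0, 1.599]
force: [1.1, -0.1, -0.7]
grip_width: -0.0001
finger_force: 0.0
```

Request:
{"method": "jog_arm", "body": {
  "motion": [
    [-1, 0.38, 0, 0, 0],
    [-1, 0.38, 0, 0, 0],
    [-1, 0.38, 0, 0, 0],
    [-1, 0.38, 0, 0, 0],
    [-1, 0.38, 0, 0, 0],
    [-1, 0.38, 0, 0, 0],
    [-1, 0.38, 0, 0, 0],
    [-1, 0.2, 0, 0, 0],
    [0, 0, 0, 0, 0],
    [0, 0, 0, 0, 0]
  ]
}}

```text
clock: 3.55
position: [0.4911, 0.0262, 0.2312]
tool_rot: [-3.141, 0.0, 1.598]
force: [-0.8, 0.1, -1.2]
grip_width: -0.0002
finger_force: 0.0
```

```bash
python3 - <<'E'
from h import *
s=bot.observe(); print(s['clock'],s['position'],s['tool_rot'],s['force'],s['grip_width'])
E
```

```text
3.55 [0.49108293 0.02621905 0.23115046] [-3.14125701e+00  6.14064447e-06  1.59771751e+00] [-0.8037831   0.1464412  -1.15649676] -0.00017012345814822492
```

Request:
{"method": "jog_arm", "body": {
  "motion": [
    [-1, 0.21, 0, 0, 0],
    [-1, 0.21, 0, 0, 0],
    [-0.07, 0, 1, 0, 0],
    [0, 0, 1, 0, 0],
    [0, 0, 1, 0, 0],
    [0, 0, 1, 0, 0],
    [0, 0, 0.8, 0, 0],
    [0, 0, 0.3, 0, 0],
    [0, 0, 0, 0, 0],
    [0, 0, 0, 0, 0]
  ]
}}

```text
clock: 4.55
position: [0.506, -0.0349, 0.0792]
tool_rot: [3.141, -0.0, 1.599]
force: [-0.6, -0.5, -0.4]
grip_width: -0.0
finger_force: 0.0
```

```bash
python3 - <<'E'
from h import *
f=grab('top'); 
s=bot.observe(); print(s['clock'],s['position'],s['tool_rot'],s['force'])
g=grab('scene')
a=cv2.resize(f['pixels'][180:270,300:460],(640,360)); b=cv2.resize(g['pixels'][150:290,190:390],(640,448))
cv2.imwrite('pics/c1.png',cv2.cvtColor(cv2.resize(np.vstack([a,b]),(480,600)),cv2.COLOR_RGB2BGR))
for i in range(6): bot.grab_frame('top'); print(bot.observe()['force'].round(2) if hasattr(bot.observe()['force'],'round') else bot.observe()['force'])
E
```

```text
4.6 [ 0.50611381 -0.03496095  0.07939501] [ 3.14013404e+00 -1.55786676e-04  1.59928959e+00] [-0.61320652  0.08899806  0.98113363]
[ 0.61  0.02 -1.75]
[1.15 0.08 0.43]
[-1.01  0.05 -0.84]
[-0.47 -1.06 -0.01]
[ 0.83 -0.08 -0.81]
[-0.33  0.66 -0.18]
```

View pics/c1.png

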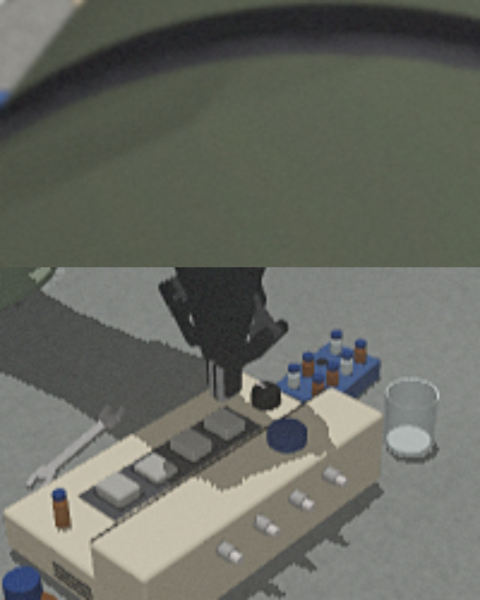

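Request:
{"method": "jog_arm", "body": {
  "motion": [
    [0, 0, 0.5, 0, 0],
    [0, 0, 0.2, 0, 0],
    [0, 0, 0.1, 0, 0],
    [0, 0, 0, 0, 0]
  ]
}}

```text
clock: 5.35
position: [0.5053, -0.0353, 0.0542]
tool_rot: [-3.141, -0.0, 1.599]
force: [-1.1, 1.0, 3.5]
grip_width: 0.0002
finger_force: 0.9
```

```bash
cat > tap.py <<'E'
from h import *
F=[];P=[]
for i in range(8):
    bot.grab_frame('scene'); s=bot.observe(); F.append(s['force']); P.append(s['position'])
print(s['clock'],'pos',np.mean(P,0).round(4),'F',np.mean(F,0).round(2),'std',np.std(F,0).round(2),np.array(F)[:,2].round(1))
E
python3 tap.py
```

```text
5.75 pos [ 0.5055 -0.0353  0.0546] F [-1.09 -0.51  1.99] std [0.35 0.88 0.31] [1.9 2.4 2.3 1.4 1.9 1.7 2.  2.2]
```

Request:
{"method": "jog_arm", "body": {
  "motion": [
    [0, 0, -0.5, 0, 0],
    [-0.67, 0, 0, 0, 0],
    [-0.66, 0, 0, 0, 0],
    [0, 0, 0, 0, 0],
    [0, 0, 0.35, 0, 0],
    [0, 0, 0.15, 0, 0],
    [0, 0, 0, 0, 0]
  ]
}}

```text
clock: 6.45
position: [0.5065, -0.0745, 0.0534]
tool_rot: [-3.141, -0.0, 1.6]
force: [0.7, 0.9, 2.3]
grip_width: -0.0003
finger_force: 1.0
```

```bash
python3 tap.py
```

```text
6.85 pos [ 0.5066 -0.0747  0.0542] F [-0.74  1.46  1.78] std [0.56 0.43 0.5 ] [2.3 2.1 2.3 2.  1.8 1.6 0.7 1.3]
```

Key 2 is raised as well. On to key 3.

Request:
{"method": "jog_arm", "body": {
  "motion": [
    [0, 0, -0.5, 0, 0],
    [-0.67, 0, 0, 0, 0],
    [-0.66, 0, 0, 0, 0],
    [0, 0, 0, 0, 0],
    [0, 0, 0.35, 0, 0],
    [0, 0, 0.15, 0, 0],
    [0, 0, 0, 0, 0]
  ]
}}

```text
clock: 7.55
position: [0.5072, -0.1143, 0.0532]
tool_rot: [-3.14, -0.0, 1.6]
force: [0.0, -0.4, 0.4]
grip_width: -0.0001
finger_force: 0.0
```

```bash
python3 tap.py
```

```text
7.95 pos [ 0.5078 -0.1148  0.0543] F [0.26 0.23 0.2 ] std [0.25 0.43 0.56] [ 1.4  0.5  0.4 -0.3  0.  -0.3  0.2 -0.4]
```

Request:
{"method": "jog_arm", "body": {
  "motion": [
    [0, 0, 0.05, 0, 0],
    [0, 0, 0.03, 0, 0],
    [0, 0, 0.015, 0, 0],
    [0, 0, 0, 0, 0]
  ]
}}

```text
clock: 8.35
position: [0.5077, -0.115, 0.0514]
tool_rot: [-3.141, -0.0, 1.599]
force: [1.0, -0.3, 1.0]
grip_width: -0.0002
finger_force: 0.4
```

```bash
python3 tap.py
```

```text
8.75 pos [ 0.5077 -0.115   0.0515] F [-0.1   0.48  0.92] std [0.44 0.48 0.36] [0.5 0.9 0.8 0.7 1.1 1.6 1.2 0.5]
```

Request:
{"method": "jog_arm", "body": {
  "motion": [
    [0, 0, 0.015, 0, 0],
    [0, 0, 0, 0, 0],
    [0, 0, 0, 0, 0]
  ]
}}

```text
clock: 9.05
position: [0.5078, -0.115, 0.051]
tool_rot: [-3.142, 0.0, 1.599]
force: [0.6, 0.8, 3.2]
grip_width: -0.0001
finger_force: 1.2
```

```bash
python3 tap.py
```

```text
9.45 pos [ 0.5078 -0.115   0.051 ] F [-0.33  0.57  2.66] std [0.47 0.53 0.46] [2.5 3.2 2.3 2.6 1.9 3.2 2.4 3.3]
```

Key 3 is hard at 51 mm, so it's the latched one. Key 4 next.

Request:
{"method": "jog_arm", "body": {
  "motion": [
    [0, 0, -0.61, 0, 0],
    [-0.67, 0, 0, 0, 0],
    [-0.66, 0, 0, 0, 0],
    [0, 0, 0, 0, 0],
    [0, 0, 0.35, 0, 0],
    [0, 0, 0.15, 0, 0],
    [0, 0, 0, 0, 0]
  ]
}}

```text
clock: 10.15
position: [0.5087, -0.1542, 0.0534]
tool_rot: [-3.141, -0.0, 1.6]
force: [0.0, 0.7, 2.3]
grip_width: -0.0003
finger_force: 1.1
```

```bash
python3 tap.py
```

```text
10.55 pos [ 0.5088 -0.1545  0.0542] F [-0.56  1.07  2.07] std [0.3  0.42 0.4 ] [1.9 1.5 2.9 2.2 2.2 2.  1.6 2.2]
```

Request:
{"method": "jog_arm", "body": {
  "motion": [
    [0, 0, -0.5, 0, 0],
    [0.67, 0, 0, 0, 0],
    [0.66, 0, 0, 0, 0],
    [0, 0, 0, 0, 0],
    [0, 0, 0.4, 0, 0],
    [0, 0, 0.2, 0, 0],
    [0, 0, 0.1, 0, 0],
    [0, 0, 0, 0, 0]
  ]
}}

```text
clock: 11.35
position: [0.5075, -0.1156, 0.0481]
tool_rot: [-3.141, -0.0, 1.598]
force: [-1.9, 2.0, 7.2]
grip_width: -0.0001
finger_force: 3.6
```

Request:
{"method": "jog_arm", "body": {
  "motion": [
    [0, 0, 0.03, 0, 0],
    [0, 0, 0.03, 0, 0],
    [0, 0, 0, 0, 0],
    [0, 0, 0, 0, 0]
  ]
}}

```text
clock: 11.75
position: [0.5077, -0.1156, 0.0478]
tool_rot: [3.141, -0.001, 1.598]
force: [-12.1, 5.6, 50.3]
grip_width: -0.0003
finger_force: 25.1
```

```bash
python3 tap.py
```

```text
12.15 pos [ 0.5077 -0.1156  0.0478] F [-12.02   5.16  50.13] std [0.42 0.29 0.5 ] [49.5 49.9 49.4 50.6 50.6 49.8 50.6 50.6]
```

The key is on its bottom stop. I'll ease up to 54 mm and feel whether it follows.

Request:
{"method": "jog_arm", "body": {
  "motion": [
    [0, 0, -0.06, 0, 0],
    [0, 0, -0.1, 0, 0],
    [0, 0, -0.1, 0, 0],
    [0, 0, 0, 0, 0]
  ]
}}

```text
clock: 12.55
position: [0.5077, -0.1156, 0.0543]
tool_rot: [-3.141, 0.0, 1.598]
force: [-0.7, -2.0, 2.1]
grip_width: 0.0002
finger_force: 1.0
```

```bash
python3 tap.py
```

```text
12.95 pos [ 0.5077 -0.1153  0.0542] F [-0.33 -1.53  2.11] std [0.33 0.39 0.39] [2.3 2.8 1.8 1.6 1.7 2.2 2.  2.4]
```

Key 3 followed the fingers up. I'll retreat clear and take a last look.

Request:
{"method": "jog_arm", "body": {
  "motion": [
    [0, 0, -0.5, 0, 0],
    [0, 0, -1, 0, 0],
    [0, 0, -1, 0, 0],
    [0, 0, -1, 0, 0],
    [0, 0, -1, 0, 0],
    [0, 0, 0, 0, 0],
    [0, 0, 0, 0, 0],
    [0, 0, 0, 0, 0],
    [0, 0, 0, 0, 0]
  ]
}}

```text
clock: 13.85
position: [0.5073, -0.1149, 0.1884]
tool_rot: [-3.14, -0.0, 1.599]
force: [0.3, 0.6, 0.8]
grip_width: -0.0003
finger_force: 0.0
```

```bash
python3 - <<'E'
from h import *
g=grab('scene'); cv2.imwrite('pics/end.png',cv2.cvtColor(cv2.resize(g['pixels'][150:350,140:400],None,fx=3,fy=3),cv2.COLOR_RGB2BGR))
E
```

```text
(no output)
```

View pics/end.png

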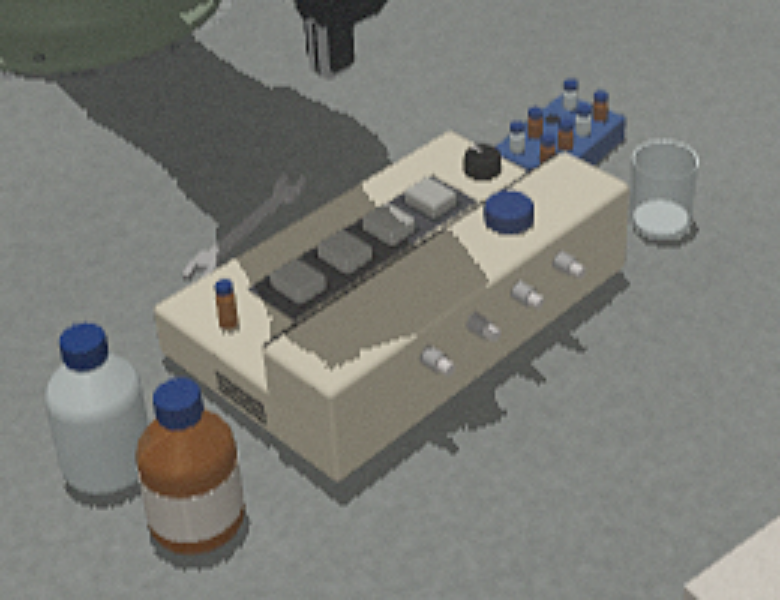

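The picture shows all four caps standing alike, at (430,195), (388,225), (345,252) and (298,282). The vial, bottles, wrench and screw cap are undisturbed, and the gripper is well clear.

```bash
python3 -c "from workcell import bot; print(bot.job_done())"
```

```text
the job is handed in; nothing more can be done
None
```

I tapped all four keys in order from the knob end, found key 3 latched and released it; all four now stand up, nothing else on the bench looks moved, and the job is handed in (no verdict was returned).

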